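Trace the weld seam of a bracket with the seam stylus

TASK

Take the stylus out of its pipe stand and, holding it upright, run its tip slowly (about 3 cm a second, never more than 8) along the weld in the inside corner of the longer bracket, the one with a pipe stub on its base. Come down at the stub's end, keep the tip within about a centimetre of the weld in one pass, lift off only at the other end, then put the stylus back in its stand, tip down and fully seated, and let go. Do not shift the bracket, and leave the short bracket, the cup and the steel collar alone.

Things in the scene. Friction and masses are not known exactly. Their poses are not given: they have to be found in the camera images.
- bracket: Longer of two loose galvanised angle brackets: base 190 (y) x 120 (x) x 5 mm, upright wall 5 mm thick along one long edge, top 50 mm above the bench; dark weld bead, 5 mm, all along the inside corner. Pipe stub 44 mm across, top at 35 mm, at x=75, y=-63 mm. Origin: foot of the wall's inside face, mid-length, bench level. x: from wall across the base; y: along the seam, away from the stub; z up.
- seam_start (a point): Where the tip's point begins, at the stub's end of the long bracket's seam: 9 mm out from the wall and 12 mm above the bench (7 mm above the base), which clears the bead by a few mm; 20 mm in from the bracket's end. Axes as the bracket's.
- seam_end (a point): Where the tip's point finishes, at the other end of the same seam: 150 mm from seam_start in a straight line along the bracket's y, same height and distance from the wall.
- stylus_grip (a point): Centre of the stylus's round wooden grip, 22 mm in diameter, 62 mm high; grasp here. Stylus 146 mm long, about 140 g, upright in its stand, free to turn. Below the grip a dark collar 50 mm across, 6 mm thick; then a cone, 30 mm wide at the top, down to a steel tip rod 8 mm in diameter. The tip's point is 115 mm, the collar's underside 37 mm, below this point. z: from tip to grip.
- stylus_tip (a point): The point of the stylus's steel tip, 115 mm below the grip's centre on the same axis.
- stand_mouth (a point): Centre of the open top of the stylus's stand: a fixed upright steel pipe, 42 mm outside, 34 mm inside, on a round foot 90 mm across; rim 100 mm above the bench, open inside down to 10 mm. Seated, the collar rests flat on the rim, the grip's centre 37 mm above and the tip 78 mm below this point; the cone centres it to 2 mm. z up.
- short_bracket: Bystander, not to be moved: a plain angle bracket like the long one but 90 mm long, 90 mm deep, without a pipe stub. Origin and axes as for the long one.
- cup: Bystander: white tea cup, 76 mm across the rim, 50 mm high. Origin at the centre of its underside.
- collar: Bystander: flat steel ring, 72 mm outside, 44 mm inside, 18 mm high. Origin at the centre of its underside.

How it is judged:
By the outcome, as a careful person would: the job done as asked, in the order asked, and still so for the second after the job is handed in, with the robot touching nothing.
It also fails if it takes over 58 s, if anything falls off the work surface, if the arm or the gripper's body presses on something with over 40 N, if the wrist force passes 120 N, or if a joint passes its speed limit or range.

ROBOT

A 7-joint arm with a two-finger parallel gripper is mounted at the origin on the work surface. World frame = base frame: x ahead of the robot, y to its left, z up, the work surface at z = 0. Lengths are in m, angles in rad, forces in N, time in s.
With the tool pointing down it reaches from about 0.35 to 0.9 m from the base axis. Payload 7.2 kg.
Tool frame: the origin (TCP) lies at the very end of the fingers, on their centre line; the grasp point (between the pads) lies 19 mm behind it; y points along the fingers, x is the direction in which the jaws open and shut, and the axes are right-handed (so a half turn about y gives the same grasp; the last joint's range is limited). The gripper opens to 88 mm and grips with 3 to 60 N. Pads are 20 mm wide; open, the fingers measure 115 mm over their backs; the gripper's body (75 mm by 178 mm) begins 61 mm behind the grasp point.
Start: joints at [-1.176, 0.411, -0.013, 1.596, 0.006, 1.134, -0.082], TCP at [0.279, 0.559, 0.223] pointing down, gripper open.
Joint ranges: [-2.95, 2.95], [-0.29, 1.99], [-1.47, 1.44], [0.14, 2.54], [-1.03, 4.17], [0.13, 1.85], [-2.86, 2.86]. Speed limits (rad/s): [2.39, 2.39, 3.01, 3.01, 3.14, 3.14, 3.14].

INTERFACE

Orientations are given as a 3x3 rotation matrix whose columns are the frame's x, y, z axes.
In Python, from workcell import * gives the robot as it stands.
- The arm moves only by the shell command python3 -m crank 'ROWS' [OPENING] [FORCE]. ROWS is JSON, a list of rows, each a list of 4 numbers: the shift along the tool's x, y, z in mm, then the turn about the tool's y in degrees. A call has 1 to 5 rows; each row shifts and turns the pose as measured when the row begins, along the tool's axes as they then stand; what a row does not reach is not made up. A row lasts 1/12 s, in which the tool goes at most 41.7 mm and 7.16 degrees, less where a joint would pass 70% of its speed; a pose out of reach is approached as far as the arm can. A call with a gripper value outside its range is refused whole. OPENING is the opening, from 0 (shut) to 1 (fully open), set as the call begins (- or left out, the last holds). The fingers move at their own pace and stop on an object; FORCE is the grip in N (left out, the last holds). Time passes only in rows, so rows that do not move let the fingers close. It gives the time, the measured TCP pose, the force and the opening at its end, in the units of the state.
- observe(): the state, without advancing time (a new reading comes with each control period).
- get_image(name): name is "scene" or "top" or "wrist"; returns the picture (480x640x3 uint8, red, green, blue); there is no depth.
- get_calibration(name): a dict with "fov_y" (degrees; the focal length in pixels is half the picture's height over the tangent of half this angle, whatever the lens; pixels are square), "cx", "cy" (the principal point, pixels), "k1" (the pictures are not rectified: a ray, as slopes to the right and down, at radius r is drawn at 1 + k1 r^2 times it, then the intrinsics apply), "rvec" (rotation vector, rad) and "tvec" (3), from world to camera coordinates, as OpenCV has them. Camera axes: x right, y down, z forward; pixel columns grow to the right and rows downward; lengths in m; the calibration is good to about 2 mm. A picture is of the moment at which its call begins: read the wrist's pose just before it. get_calibration takes no time and is no camera call; for the wrist camera it gives the pose at the moment of the call.
- job_done(): hands the job in, once; it reports no verdict.
The state is a dict: "time_s": time; "qpos": joint angles; "joint_velocities": joint speeds; "tau": joint torques, N m; "position": TCP position; "eef_rot": TCP orientation; "contact_force": force on the tool from outside, world axes, zero at the start; "ft_torque": the same for the moment, N m; "grip_width": finger opening in m.
Only numpy, scipy, OpenCV 4.12 (cv2) and the standard library are available. Lean on these libraries where they do the work, as an engineer would, in place of code of your own. Each camera call takes 0.05 s, during which the arm holds its last target.

## Working session

There is one attempt and no reset: what is moved stays moved. The work goes in short steps, Python scripts to look and compute and a shell command to move; the robot and the scene stay as the last step left them, time stands still between calls to the robot, and variables do not carry over. Pictures are saved under pics/ and viewed, and the job is handed in when it is done.

```bash
ls; mkdir -p pics
cat > h.py <<'E'
import numpy as np, cv2
from workcell import *
def K(c):
    f=240/np.tan(np.radians(c["fov_y"])/2); return f
def ray(c,u,v):
    f=K(c); d=np.array([(u-c["cx"])/f,(v-c["cy"])/f]); s=d.copy()
    for _ in range(50): s=d/(1+c["k1"]*(s@s))
    R=cv2.Rodrigues(np.array(c["rvec"],float))[0]; t=np.array(c["tvec"],float).ravel()
    return -R.T@t, R.T@np.array([s[0],s[1],1])
def at(c,u,v,z):
    o,d=ray(c,u,v); return o+d*(z-o[2])/d[2]
def proj(c,p):
    R=cv2.Rodrigues(np.array(c["rvec"],float))[0]; q=R@np.array(p)+np.array(c["tvec"]).ravel()
    s=q[:2]/q[2]; s=s*(1+c["k1"]*(s@s)); return s*K(c)+[c["cx"],c["cy"]]
def save(im,n): cv2.imwrite("pics/"+n+".png",im[:,:,::-1])
E
python3 - <<'E'
from h import *
s=observe(); print(s)
for n in ["scene","top"]:
    save(get_image(n),n+"0"); print(n,get_calibration(n))
E
```

```text
pics
{'time_s': 0.0, 'qpos': array([-1.17620625,  0.41187735, -0.01271504,  1.59700981,  0.00561538,
        1.13430954, -0.08222013]), 'joint_velocities': array([-1.26956081e-04,  6.19062318e-04, -3.72625901e-04,  1.79441357e-03,
        1.18948037e-03,  6.89507683e-05,  9.57442442e-04]), 'tau': array([ 6.46987210e-04, -5.87956023e+01,  6.41857032e-01, -2.91066384e+01,
       -5.38436032e-02,  1.83277490e-02,  1.61962844e-04]), 'position': array([0.27884895, 0.55879555, 0.22183714]), 'eef_rot': array([[ 4.46433790e-01, -5.87120151e-04, -8.94816476e-01],
       [ 8.94815303e-01, -1.45428227e-03,  4.46434159e-01],
       [-1.56342623e-03, -9.99998770e-01, -1.23876651e-04]]), 'contact_force': array([ 0.22776033, -0.27060538, -0.26515886]), 'ft_torque': array([ 0.00707887, -0.03126339, -0.02059148]), 'grip_width': 0.08777386716987119}
scene {'fov_y': 44.15600178447514, 'cx': 309.5630020378571, 'cy': 241.2393408018687, 'k1': 0.007535785850075263, 'rvec': array([ 2.04844629,  1.43369595, -0.53485368]), 'tvec': array([-0.22376708, -0.36554321,  1.59585767])}
top {'fov_y': 46.77970855844818, 'cx': 312.4858528541785, 'cy': 248.93862229167414, 'k1': 0.035230952288744614, 'rvec': array([ 2.13842767, -2.1588004 ,  0.1309637 ]), 'tvec': array([0.01750598, 0.61842561, 1.07739581])}
```

View pics/scene0.png

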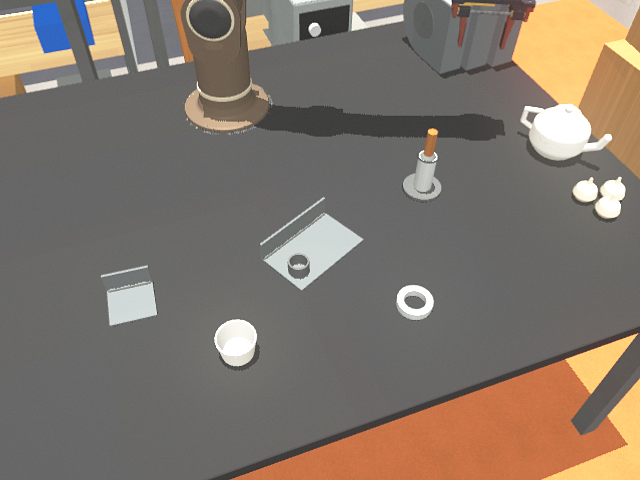

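View pics/top0.png

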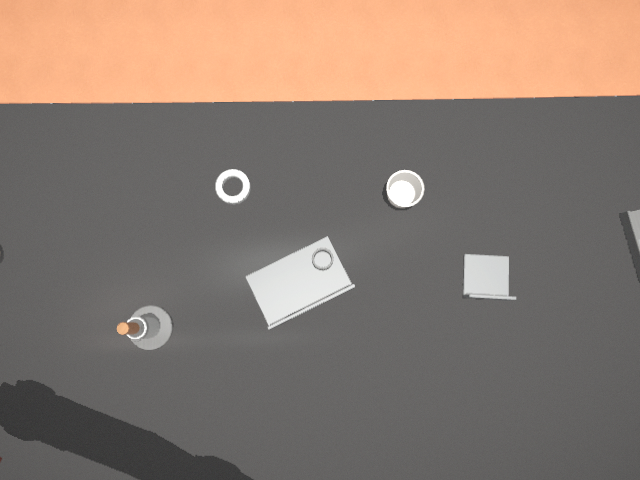

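The scene view shows the stylus in its stand at (427,160), the long bracket at (312,248) with its stub at (299,263), the ring at (415,302), the cup at (237,342) and the short bracket at (130,297). In the top view the stand is at (148,328), the long bracket at (300,283) and its stub at (322,259). I'll enlarge both next.

Run:
```python
import cv2
t=cv2.imread("pics/top0.png"); s=cv2.imread("pics/scene0.png")
cv2.imwrite("pics/tb.png",cv2.resize(t[230:335,235:365],None,fx=6,fy=5.7*1.0526,interpolation=cv2.INTER_CUBIC)[:600])
cv2.imwrite("pics/ts.png",cv2.resize(t[295:360,105:185],None,fx=8,fy=8,interpolation=cv2.INTER_CUBIC))
cv2.imwrite("pics/sb.png",cv2.resize(s[195:290,255:370],None,fx=6,fy=6,interpolation=cv2.INTER_CUBIC))
cv2.imwrite("pics/ss.png",cv2.resize(s[120:205,390:455],None,fx=7,fy=7,interpolation=cv2.INTER_CUBIC))
```

```text
(no output)
```

View pics/tb.png

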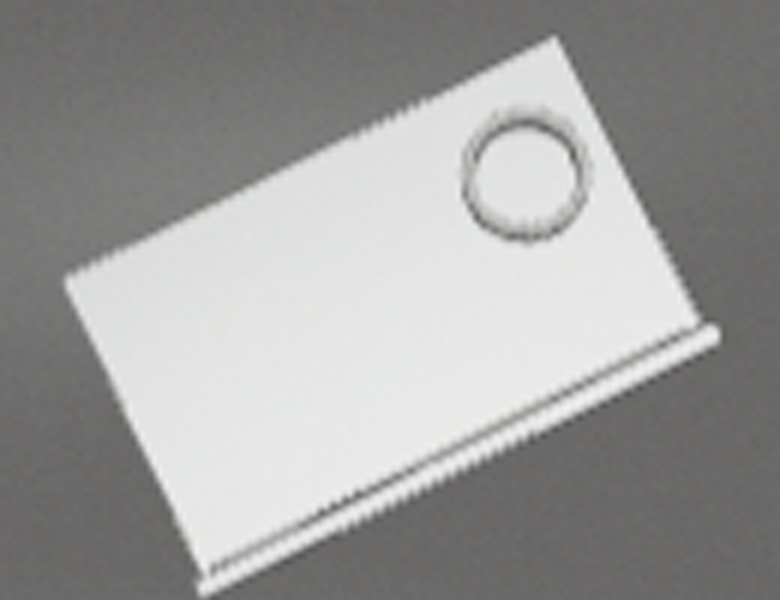

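View pics/ts.png

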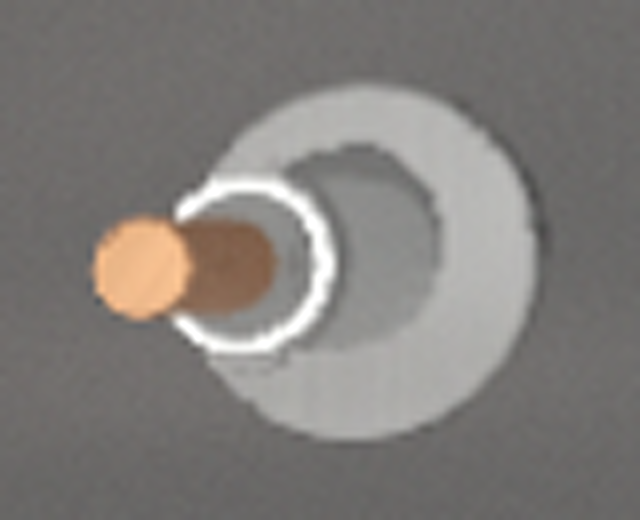

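View pics/sb.png

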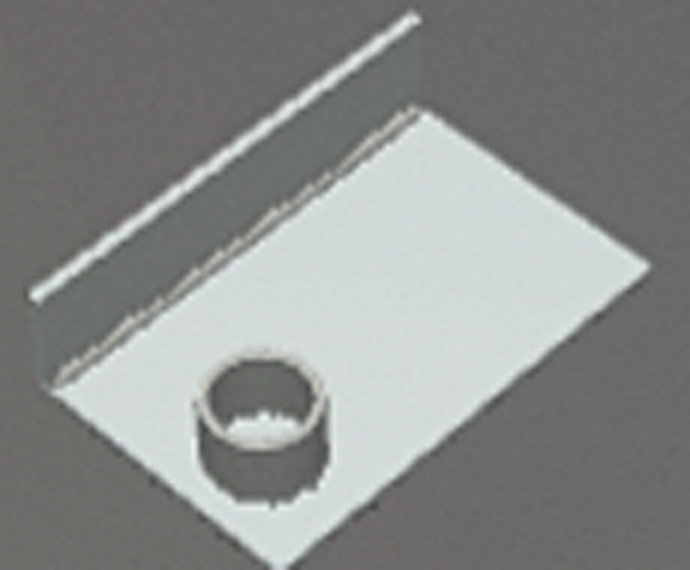

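View pics/ss.png

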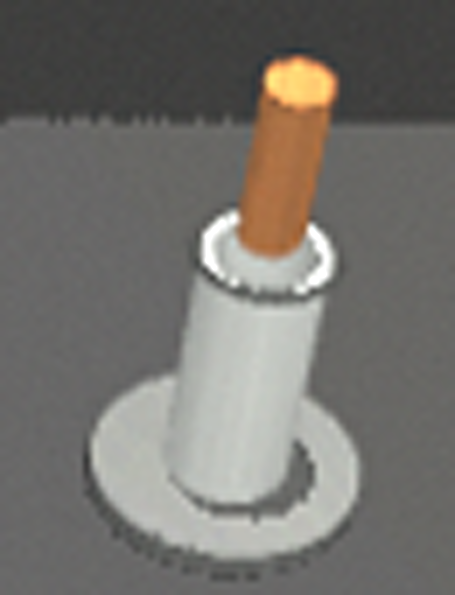

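```bash
cat > fit.py <<'E'
from h import *
from scipy.optimize import least_squares
T,S=get_calibration("top"),get_calibration("scene")
def px(ox,oy,k,L): return [((a+.5)/k-.5+ox,(b+.5)/k-.5+oy) for a,b in L]
P=np.array([[120,95,5],[120,-95,5],[0,95,5],[0,-95,5],[-2.5,95,50],[-2.5,-95,50],[75,-63,35]])/1000
tp=np.array(px(235,230,6,[(66,278),(557,37),(207,573),(698,322),(201,586),(715,334),(527,173)]))
sp=np.array(px(255,195,6,[(652,266),(278,570),(428,110),(52,388),(415,16),(35,297),(262,400)]))
def W(p): 
    c,s=np.cos(p[2]),np.sin(p[2]); return P@np.array([[c,s,0],[-s,c,0],[0,0,1]])+[p[0],p[1],0]
def r(p,w=(1,1)):
    q=W(p); return np.concatenate([w[0]*(np.array([proj(T,x) for x in q])-tp).ravel(),w[1]*(np.array([proj(S,x) for x in q])-sp).ravel()])
for w in [(1,1),(1,0),(0,1)]:
    f=least_squares(r,[.55,0,.4],args=(w,)); print(w,f.x.round(4),np.degrees(f.x[2]).round(2)); print(f.fun.round(1))
    for b in ([9,-75,12],[9,75,12]):
        c,s=np.cos(f.x[2]),np.sin(f.x[2]); print("  seam",(f.x[0]+(c*b[0]-s*b[1])/1e3).round(4),(f.x[1]+(s*b[0]+c*b[1])/1e3).round(4))
print("stand")
for n,c,ox,oy,k,L in [("top",T,105,295,8,[(362,262,.006),(250,263,.106),(142,267,.168)]),("scene",S,390,120,7,[(225,465,.006),(269,255,.105),(300,83,.168)])]:
    for a,b,z in L:
        (u,v),=px(ox,oy,k,[(a,b)]); print(n,z,at(c,u,v,z).round(4))
E
python3 fit.py
```

```text
(1, 1) [0.5059 0.0169 0.4472] 25.62
[-1.7 -2.2 -1.3 -2.1 -0.3  1.2  1.1  2.  -0.8  0.4  0.2 -0.3 -0.4 -0.4
  1.1  1.1  1.3  1.4 -2.1 -1.1 -1.7 -0.7 -0.3 -0.3 -1.  -0.2 -0.8 -0.8]
  seam 0.5464 -0.0468
  seam 0.4815 0.0884
(1, 0) [0.5055 0.0159 0.4499] 25.78
[-1.3 -1.8 -1.  -2.   0.3  1.5  1.5  2.1 -0.2  0.7  0.6 -0.3 -0.  -0.3
  0.   0.   0.   0.  -0.  -0.  -0.  -0.  -0.  -0.  -0.  -0.  -0.  -0. ]
  seam 0.5463 -0.0477
  seam 0.481 0.0874
(0, 1) [0.5062 0.0181 0.4431] 25.39
[-0.  -0.  -0.  -0.  -0.   0.   0.   0.  -0.   0.  -0.  -0.  -0.  -0.
  1.7  1.3  1.6  1.4 -1.4 -1.  -1.3 -0.8  0.4 -0.2 -0.6 -0.3 -0.4 -0.8]
  seam 0.5465 -0.0458
  seam 0.4822 0.0897
stand
top 0.006 [0.4653 0.3451 0.006 ]
top 0.106 [0.466 0.341 0.106]
top 0.168 [0.4657 0.3443 0.168 ]
scene 0.006 [0.4655 0.3471 0.006 ]
scene 0.105 [0.4731 0.3426 0.105 ]
scene 0.168 [0.4676 0.3452 0.168 ]
```

```bash
sed -i 's/\[120,95,5\],\[120,-95,5\],\[0,95,5\],\[0,-95,5\]/[115,95,5],[115,-95,5],[4,95,5],[4,-95,5]/' fit.py; python3 fit.py
```

```text
(1, 1) [0.5062 0.017  0.4486] 25.7
[-0.8 -0.1 -0.3 -0.1 -1.1 -0.6  0.1  0.1 -0.8  0.3  0.1 -0.6 -0.5 -0.6
 -0.5 -0.1 -0.3  0.1 -0.7 -0.1 -0.3  0.5 -0.3 -0.2 -0.9 -0.1 -0.7 -0.7]
  seam 0.5468 -0.0467
  seam 0.4818 0.0885
(1, 0) [0.5057 0.016  0.4498] 25.77
[-0.3  0.2  0.1  0.1 -0.6 -0.4  0.6  0.3 -0.2  0.6  0.6 -0.4 -0.  -0.4
 -0.  -0.  -0.   0.  -0.  -0.  -0.   0.  -0.  -0.  -0.  -0.  -0.  -0. ]
  seam 0.5464 -0.0476
  seam 0.4812 0.0875
(0, 1) [0.5068 0.0181 0.4465] 25.58
[-0.  -0.  -0.  -0.  -0.  -0.  -0.  -0.  -0.  -0.  -0.  -0.  -0.  -0.
  0.   0.   0.1  0.2 -0.1 -0.   0.2  0.5  0.4 -0.1 -0.4 -0.1 -0.2 -0.6]
  seam 0.5473 -0.0457
  seam 0.4825 0.0896
stand
top 0.006 [0.4653 0.3451 0.006 ]
top 0.106 [0.466 0.341 0.106]
top 0.168 [0.4657 0.3443 0.168 ]
scene 0.006 [0.4655 0.3471 0.006 ]
scene 0.105 [0.4731 0.3426 0.105 ]
scene 0.168 [0.4676 0.3452 0.168 ]
```

```bash
cat >> h.py <<'E'
A=np.radians(25.7); BO=np.array([.5062,.017,0]); BR=np.array([[np.cos(A),-np.sin(A),0],[np.sin(A),np.cos(A),0],[0,0,1]])
def go(target):
    s=observe(); R=s["eef_rot"]; d=R.T@(np.array(target)-s["position"])
    yaw=np.degrees(np.arctan2(R[1,0],R[0,0]))
    print("t",round(s["time_s"],2),"tcp",s["position"].round(4),"yaw",yaw.round(2),"turn_needed",(yaw-25.7).round(2),"tilt",np.degrees(np.arccos(-R[2,1])).round(2),"F",s["contact_force"].round(1),"w",s["grip_width"].round(4),"q7",s["qpos"][6].round(2))
    print("tool delta mm",(d*1000).round(1), "bracket frame tcp", ((BR.T@(s["position"]-BO))*1000).round(1))
E
python3 -m crank '[[0,0,0,7],[0,0,0,7],[0,0,0,7],[0,0,0,7],[0,0,0,7]]' 1
python3 -c "
from h import *
go([.466,.3452,.24])"
```

```text
time_s: 0.52
position: [0.2785, 0.5572, 0.2193]
eef_rot: [[0.885, -0.003, -0.465], [0.465, -0.006, 0.885], [-0.005, -1.0, -0.004]]
contact_force: [0.4, 0.5, -0.6]
grip_width: 0.0878Traceback (most recent call last):
  File "<string>", line 3, in <module>
    go([.466,.3452,.24])
    ~~^^^^^^^^^^^^^^^^^^
  File "h.py", line 20, in go
    print("t",round(s["time_s"],2),"tcp",s["position"].round(4),"yaw",yaw.round(2),"turn_needed",(yaw-25.7).round(2),"tilt",np.degrees(np.arccos(-R[2,1])).round(2),"F",s["contact_force"].round(1),"w",s["grip_width"].round(4),"q7",s["qpos"][6].round(2))
                                                                                                                                                                                                        ^^^^^^^^^^^^^^^^^^^^^
AttributeError: 'float' object has no attribute 'round'
```

```bash
sed -i 's/"w",s\["grip_width"\].round(4)/"w",round(float(s["grip_width"]),4)/; s/np.degrees(np.arccos(-R\[2,1\])).round(2)/(R[:,1]*1000).round(1)/' h.py
python3 -c "
from h import *
go([.466,.3452,.24])"
```

```text
t 0.52 tcp [0.2785 0.5572 0.2193] yaw 27.74 turn_needed 2.04 tilt [   -2.8    -5.8 -1000. ] F [ 0.4  0.5 -0.6] w 0.0878 q7 -0.66
tool delta mm [  67.1  -20.  -275. ] bracket frame tcp [ 29.1 585.5 219.3]
```

```bash
python3 -m crank '[[10,-6,-40,2],[10,-5,-40,0],[10,-5,-40,0],[10,-4,-40,0],[10,-4,-40,0]]'
python3 -c "
from h import *
go([.466,.3452,.24])"
```

```text
time_s: 0.93
position: [0.4035, 0.4031, 0.2394]
eef_rot: [[0.897, -0.01, -0.443], [0.443, -0.008, 0.897], [-0.013, -1.0, -0.003]]
contact_force: [-0.4, 0.1, -0.7]
grip_width: 0.0878
t 0.93 tcp [0.4035 0.4031 0.2394] yaw 26.27 turn_needed 0.57 tilt [ -10.4   -8.4 -999.9] F [-0.4  0.1 -0.7] w 0.0878 q7 -0.35
tool delta mm [ 30.4  -0.7 -79.6] bracket frame tcp [ 74.9 392.5 239.4]
```

```bash
python3 -m crank '[[10,-1,-30,0],[10,-1,-30,0],[8,-1,-18,0.5],[0,0,0,0]]'
python3 - <<'E'
from h import *
go([.466,.3452,.24])
save(get_image("wrist"),"w1"); c=get_calibration("wrist")
go([.466,.3452,.24])
print(proj(c,[.466,.3452,.168]),proj(c,[.466,.3452,.006]))
E
```

```text
time_s: 1.27
position: [0.4717, 0.3323, 0.2432]
eef_rot: [[0.906, -0.008, -0.423], [0.423, -0.012, 0.906], [-0.012, -1.0, -0.007]]
contact_force: [-0.6, -0.1, 0.2]
grip_width: 0.0879
t 1.27 tcp [0.4717 0.3323 0.2432] yaw 25.02 turn_needed -0.68 tilt [  -7.7  -11.6 -999.9] F [-0.6 -0.1  0.2] w 0.0879 q7 -0.19
tool delta mm [ 0.3  3.  14.2] bracket frame tcp [105.6 299.  243.2]
t 1.32 tcp [0.4703 0.3335 0.2429] yaw 25.1 turn_needed -0.6 tilt [  -8.7  -11.4 -999.9] F [-0.2 -1.1 -0.5] w 0.088 q7 -0.19
tool delta mm [ 1.1  2.8 12.4] bracket frame tcp [104.9 300.8 242.9]
[326.45664204 222.87430804] [326.88607975 180.78966949]
```

View pics/w1.png

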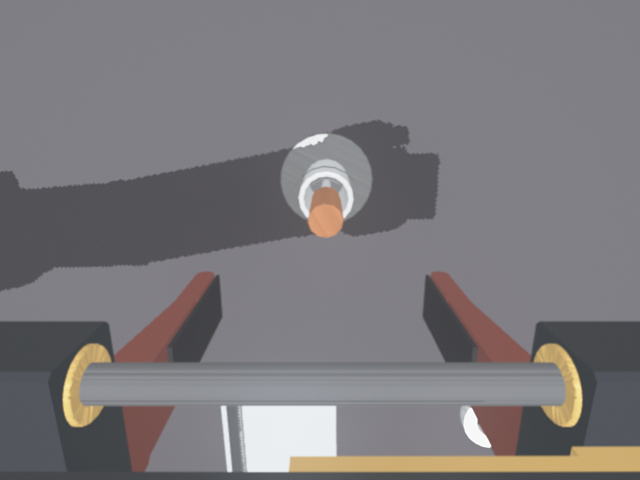

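The wrist view shows the grip top at about (326,220) and the foot centre at (326,178). That is within 3 px of my prediction.

Run:
```python
from h import *
c=get_calibration("wrist")
print(at(c,326,220,.168),at(c,326.5,178.5,.006))
im=get_image("wrist");save(cv2.resize(im[120:250,260:400],None,fx=4.5,fy=4.5,interpolation=cv2.INTER_CUBIC),"w2")
c=get_calibration("wrist");print(proj(c,[.466,.3452,.168]))
go([.466,.3452,.20])
```

```text
[0.46499999 0.34668329 0.168     ] [0.46469966 0.34707121 0.006     ]
[327.62572489 227.29747233]
t 1.37 tcp [0.4687 0.3356 0.2427] yaw 25.28 turn_needed -0.42 tilt [  -9.7  -10.6 -999.9] F [0.1 0.5 0.3] w 0.0876 q7 -0.19
tool delta mm [ 2.2 42.6 10.1] bracket frame tcp [104.4 303.4 242.7]
```

View pics/w2.png

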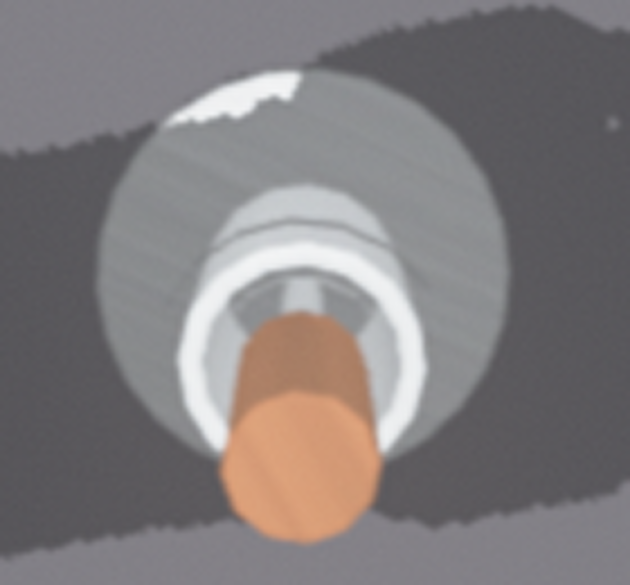

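Run:
```python
from h import *
c=get_calibration("wrist")
C=np.array([.4652,.3465,0])
for z,r in [(.168,.011),(.100,.021),(.106,.025),(.1,.017),(.106,.011),(.006,.045)]:
    q=np.array([proj(c,C+[r*np.cos(a),r*np.sin(a),z]) for a in np.linspace(0,6.28,40)])
    print(z,r,q.min(0).round(1),q.max(0).round(1), "crop",((q.min(0)-[260,120])*4.5).round(),((q.max(0)-[260,120])*4.5).round())
```

```text
0.168 0.011 [308.9 206.9] [345.8 242.4] crop [220. 391.] [386. 551.]
0.1 0.021 [299.7 174. ] [355.2 228.4] crop [179. 243.] [428. 488.]
0.106 0.025 [293.8 169.7] [361.1 235.6] crop [152. 224.] [455. 520.]
0.1 0.017 [305.  179.4] [349.9 223.4] crop [203. 267.] [405. 465.]
0.106 0.011 [312.7 188.7] [342.2 217.7] crop [237. 309.] [370. 440.]
0.006 0.045 [281.6 135.2] [373.6 226.6] crop [97. 68.] [511. 479.]
```

```bash
python3 -m crank '[[0,10,11,-0.4],[0,10,2,0],[0,5,0,0]]'
python3 -c "
from h import *
go([.4652,.3465,.118])"
```

```text
time_s: 1.62
position: [0.4592, 0.3523, 0.2159]
eef_rot: [[0.898, -0.011, -0.439], [0.439, -0.008, 0.898], [-0.013, -1.0, -0.003]]
contact_force: [-0.1, 0.5, -0.2]
grip_width: 0.0881
t 1.62 tcp [0.4592 0.3523 0.2159] yaw 26.04 turn_needed 0.34 tilt [ -10.5   -8.1 -999.9] F [-0.1  0.5 -0.2] w 0.0881 q7 -0.21
tool delta mm [ 4.1 97.9 -7.6] bracket frame tcp [103.1 322.5 215.9]
```

```bash
python3 -m crank '[[4,5,-6,0],[0,5,0,0],[0,0,0,0]]'
python3 -c "
from h import *
go([.4652,.3465,.118])"
```

```text
time_s: 1.87
position: [0.4617, 0.3511, 0.2015]
eef_rot: [[0.895, -0.015, -0.446], [0.446, -0.011, 0.895], [-0.018, -1.0, -0.003]]
contact_force: [-0.5, -0.6, -0.1]
grip_width: 0.0878
t 1.87 tcp [0.4617 0.3511 0.2015] yaw 26.48 turn_needed 0.78 tilt [ -14.9  -10.7 -999.8] F [-0.5 -0.6 -0.1] w 0.0878 q7 -0.19
tool delta mm [ 2.6 83.4 -5.5] bracket frame tcp [104.8 320.4 201.5]
```

```bash
python3 -m crank '[[2,30,-4,-0.5],[1,30,-1,0],[0,10,0,0]]'
python3 -c "
from h import *
go([.4652,.3465,.118])"
```

```text
time_s: 2.12
position: [0.4674, 0.3494, 0.1322]
eef_rot: [[0.89, -0.01, -0.455], [0.455, -0.006, 0.89], [-0.012, -1.0, -0.001]]
contact_force: [0.6, 0.1, -0.2]
grip_width: 0.0878
t 2.12 tcp [0.4674 0.3494 0.1322] yaw 27.08 turn_needed 1.38 tilt [  -9.9   -6.1 -999.9] F [ 0.6  0.1 -0.2] w 0.0878 q7 -0.15
tool delta mm [-3.1 14.3 -1.6] bracket frame tcp [109.2 316.3 132.2]
```

```bash
python3 -m crank '[[-2,5,-2,1],[-1,2,0,0.4]]'
python3 -c "
from h import *
go([.4652,.3465,.118])"
```

```text
time_s: 2.28
position: [0.4648, 0.3452, 0.1233]
eef_rot: [[0.902, -0.012, -0.431], [0.431, -0.009, 0.902], [-0.015, -1.0, -0.002]]
contact_force: [0.2, -0.1, 0.4]
grip_width: 0.0877
t 2.28 tcp [0.4648 0.3452 0.1233] yaw 25.55 turn_needed -0.15 tilt [ -12.4   -8.6 -999.9] F [ 0.2 -0.1  0.4] w 0.0877 q7 -0.17
tool delta mm [1.  5.3 1. ] bracket frame tcp [105.  313.7 123.3]
```

```bash
python3 -m crank '[[0,3,1,0],[0,0,0,0],[0,-0.5,0,0],[0,-0.5,0,0],[0,-0.5,0,0]]' 0 30
python3 -c "
from h import *
go([.4652,.3465,.118])"
```

```text
time_s: 2.7
position: [0.4656, 0.3476, 0.1256]
eef_rot: [[0.903, -0.009, -0.43], [0.43, -0.005, 0.903], [-0.01, -1.0, -0.001]]
contact_force: [-0.5, -0.8, -0.3]
grip_width: 0.0577
t 2.7 tcp [0.4656 0.3476 0.1256] yaw 25.49 turn_needed -0.21 tilt [  -9.    -5.2 -999.9] F [-0.5 -0.8 -0.3] w 0.0577 q7 -0.18
tool delta mm [-0.7  7.6 -0.8] bracket frame tcp [106.8 315.5 125.6]
```

```bash
python3 -m crank '[[0,4,0,0],[0,2,0,0],[0,0,0,0],[0,0,0,0],[0,0,0,0]]'
python3 -c "
from h import *
go([.4652,.3465,.118])"
```

```text
time_s: 3.12
position: [0.4662, 0.3483, 0.1207]
eef_rot: [[0.903, -0.007, -0.431], [0.431, -0.003, 0.903], [-0.007, -1.0, 0.0]]
contact_force: [0.2, 0.6, -0.2]
grip_width: 0.0246
t 3.12 tcp [0.4662 0.3483 0.1207] yaw 25.51 turn_needed -0.19 tilt [   -6.9    -3.  -1000. ] F [ 0.2  0.6 -0.2] w 0.0246 q7 -0.17
tool delta mm [-1.7  2.7 -1.2] bracket frame tcp [107.7 315.9 120.7]
```

```bash
python3 -m crank '[[-0.5,2,-1,0],[0,1,0,0],[0,0,0,0]]'
python3 -c "
from h import *
go([.4652,.3465,.118])"
```

```text
time_s: 3.37
position: [0.4663, 0.3482, 0.1206]
eef_rot: [[0.902, -0.006, -0.431], [0.431, -0.0, 0.902], [-0.006, -1.0, 0.002]]
contact_force: [0.2, 0.1, -1.2]
grip_width: 0.022
t 3.37 tcp [0.4663 0.3482 0.1206] yaw 25.52 turn_needed -0.18 tilt [-6.3e+00 -4.0e-01 -1.0e+03] F [ 0.2  0.1 -1.2] w 0.022 q7 -0.17
tool delta mm [-1.7  2.6 -1.1] bracket frame tcp [107.7 315.7 120.6]
```

```bash
python3 -m crank '[[0,-15,0,0],[0,-25,0,0],[0,-25,0,0],[0,-25,0,0],[0,-20,0,0]]'
python3 -c "
from h import *
go([.4652,.3465,.235])"
```

```text
time_s: 3.78
position: [0.4639, 0.3455, 0.228]
eef_rot: [[0.902, -0.016, -0.431], [0.431, -0.01, 0.902], [-0.018, -1.0, -0.002]]
contact_force: [1.1, 1.0, -0.6]
grip_width: 0.0217
t 3.78 tcp [0.4639 0.3455 0.228 ] yaw 25.51 turn_needed -0.19 tilt [ -15.7   -9.6 -999.8] F [ 1.1  1.  -0.6] w 0.0217 q7 -0.2
tool delta mm [ 1.5 -7.   0.3] bracket frame tcp [104.3 314.4 228. ]
```

```bash
python3 -m crank '[[0,-8,0,0],[0,0,0,0]]'
python3 - <<'E'
from h import *
for n in ["wrist","scene","top"]:
    s=observe(); im=get_image(n); save(im,n+"3")
go([.4652,.3465,.235])
E
```

```text
time_s: 3.95
position: [0.4655, 0.3466, 0.2401]
eef_rot: [[0.902, -0.011, -0.431], [0.431, -0.005, 0.903], [-0.013, -1.0, -0.0]]
contact_force: [-0.6, 0.4, -0.8]
grip_width: 0.0214
t 4.1 tcp [0.4644 0.3458 0.2373] yaw 25.51 turn_needed -0.19 tilt [ -14.4   -8.3 -999.9] F [-0.3 -0.6 -1.4] w 0.0219 q7 -0.2
tool delta mm [1.  2.3 0.3] bracket frame tcp [104.9 314.4 237.3]
```

View pics/scene3.png

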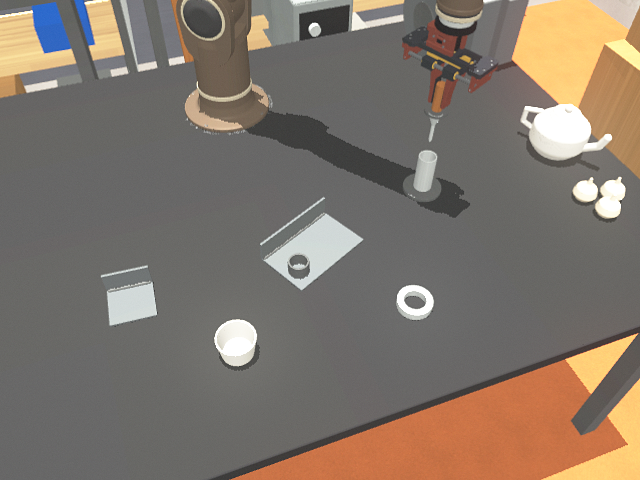

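View pics/wrist3.png

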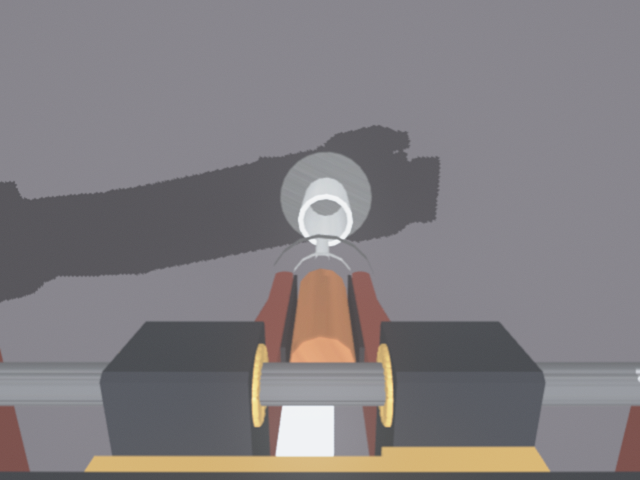

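The stylus is held and clear of the pipe, with its tip near (432,140) in the scene view. The collar is nearly invisible, showing only as thin arcs at (322,245) in the wrist view. Next I'll measure the tip.

Run:
```python
from h import *
s=cv2.imread("pics/scene3.png"); t=cv2.imread("pics/top3.png")
a=cv2.resize(s[70:200,400:480],None,fx=4.5,fy=4.5,interpolation=cv2.INTER_CUBIC)
b=cv2.resize(t[270:400,60:150+30],None,fx=3.6,fy=4.5,interpolation=cv2.INTER_CUBIC)
cv2.imwrite("pics/c3.png",np.hstack([a,b]))
# predicted tip from tool pose
o=observe(); tip=o["position"]+o["eef_rot"]@[0,.0986,0]; print(tip)
S=get_calibration("scene"); p=proj(S,tip); print(p,(p-[400,70])*4.5); print(proj(S,tip+[0,0,.01]))
```

```text
[0.4629877  0.34500803 0.13873467]
[429.19098599 140.94313953] [131.35943698 319.24412789]
[429.90961737 137.30068877]
```

View pics/c3.png

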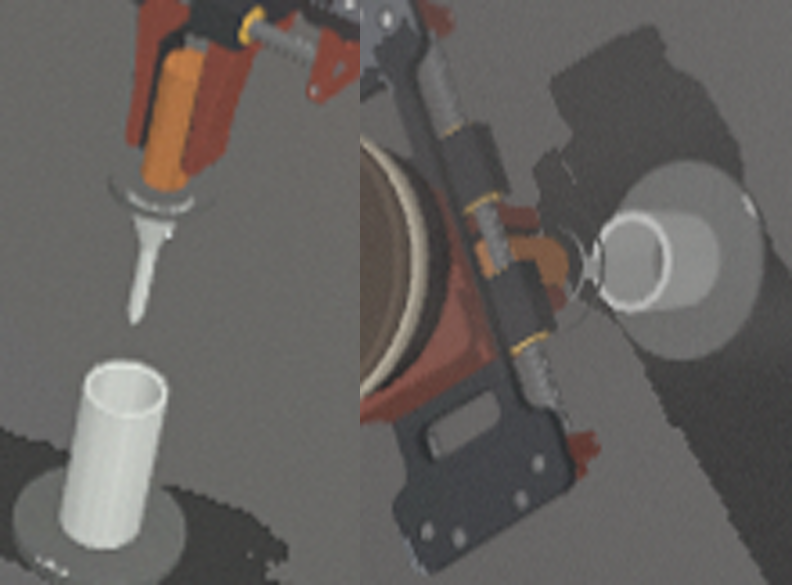

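```bash
cat >> h.py <<'E'
OFF=np.array([0,98.6,0])
def tip(bt):
    s=observe(); R=s["eef_rot"]; p=s["position"]+R@OFF/1000
    b=(BR.T@(p-BO))*1000; d=R.T@(BR@(np.array(bt)-b))
    print("t %.2f"%s["time_s"],"tip_b",b.round(1),"tool delta",d.round(1),"yaw %.1f"%np.degrees(np.arctan2(R[1,0],R[0,0])),"tilt",(R[:,1]*1000).round(1)[:2],"F",s["contact_force"].round(1),"w %.4f"%s["grip_width"])
E
python3 -m crank '[[-5,0,-15,0],[-10,0,-30,0],[-10,0,-38,0],[-10,0,-38,0],[-10,0,-38,0]]'
python3 -c "
from h import *
tip([9,-75,70])"
```

```text
time_s: 4.52
position: [0.4872, 0.1827, 0.2296]
eef_rot: [[0.895, -0.026, -0.446], [0.445, -0.013, 0.895], [-0.029, -1.0, -0.001]]
contact_force: [1.0, -0.6, -0.5]
grip_width: 0.0214
t 4.52 tip_b [ 51.9 157.5 131.1] tool delta [ -44.3   62.5 -231.8] yaw 26.5 tilt [-25.5 -13.4] F [ 1.  -0.6 -0.5] w 0.0214
```

```bash
python3 -m crank '[[-8,-2,-38,0.5],[-8,0,-38,0.3],[-8,0,-38,0],[-7,0,-38,0],[-6,0,-30,0]]'
python3 -c "
from h import *
tip([9,-75,70])"
```

```text
time_s: 4.93
position: [0.5281, -0.0143, 0.2271]
eef_rot: [[0.902, -0.036, -0.429], [0.429, -0.018, 0.903], [-0.04, -0.999, -0.001]]
contact_force: [0.3, -0.1, -1.0]
grip_width: 0.0215
t 4.93 tip_b [  2.2 -37.8 128.6] tool delta [  9.3  58.3 -37.2] yaw 25.4 tilt [-35.6 -17.9] F [ 0.3 -0.1 -1. ] w 0.0215
```

```bash
python3 -m crank '[[5,0,-15,0],[3,0,-15,0],[0,0,-5,0]]' >/dev/null
python3 -c "
from h import *
tip([9,-75,70])"
python3 -m crank '[[0,0,0,0],[0,0,0,0]]' >/dev/null
python3 -c "
from h import *
tip([9,-75,70])"
python3 -m crank '[[0,0,0,0],[0,0,0,0]]' >/dev/null
python3 -c "
from h import *
tip([9,-75,70])"
```

```text
t 5.18 tip_b [  0.2 -84.1 125. ] tool delta [11.2 54.6  9.4] yaw 24.6 tilt [-41.6 -21.9] F [-0.2 -0.2 -1.1] w 0.0213
t 5.35 tip_b [ -3.1 -85.5 123. ] tool delta [14.5 52.3 10.9] yaw 24.4 tilt [-45.8 -22.8] F [ 0.6 -0.  -2.1] w 0.0217
t 5.52 tip_b [ -3.9 -83.3 122. ] tool delta [15.4 51.2  8.6] yaw 24.5 tilt [-48.1 -22.2] F [ 0.5  0.2 -1.2] w 0.0216
```

```bash
for i in 1; do python3 -m crank '[[0,-15,0,0]]' >/dev/null
python3 -c "
from h import *
tip([9,-75,70])"
python3 -m crank '[[0,-15,0,0]]' >/dev/null
python3 -c "
from h import *
tip([9,-75,70])"
python3 -m crank '[[0,0,0,0]]' >/dev/null
python3 -c "
from h import *
tip([9,-75,70])"
python3 -m crank '[[0,15,0,0]]' >/dev/null
python3 -c "
from h import *
tip([9,-75,70])"
python3 -m crank '[[0,15,0,0]]' >/dev/null
python3 -c "
from h import *
tip([9,-75,70])"
python3 -m crank '[[0,0,0,0]]' >/dev/null
python3 -c "
from h import *
tip([9,-75,70])"
done
```

```text
t 5.60 tip_b [ -4.6 -81.  134.7] tool delta [17.2 63.8  6.1] yaw 24.6 tilt [-52.8 -22. ] F [ 0.2  0.3 -0.9] w 0.0212
t 5.68 tip_b [ -3.9 -79.5 149.6] tool delta [17.5 78.7  4.5] yaw 24.7 tilt [-54.3 -21.8] F [ 0.2  0.1 -0.9] w 0.0217
t 5.77 tip_b [ -2.3 -78.9 151.7] tool delta [15.7 81.   3.9] yaw 24.8 tilt [-51.1 -21.1] F [ 0.2  0.3 -1.2] w 0.0215
t 5.85 tip_b [ -0.7 -78.7 138.8] tool delta [13.1 68.3  3.7] yaw 24.9 tilt [-46.1 -20.3] F [ 0.6  0.1 -1.4] w 0.0216
t 5.93 tip_b [ -0.5 -77.7 123.8] tool delta [12.  53.3  2.8] yaw 25.0 tilt [-44.  -19.7] F [-0.3  0.3 -2. ] w 0.0216
t 6.02 tip_b [ -1.6 -75.8 121.4] tool delta [13.2 50.8  0.8] yaw 25.2 tilt [-47.2 -19.5] F [-1.   0.9 -1.4] w 0.0215
```

```bash
cat > tt.sh <<'E'
python3 -c "
from h import *
tip([9,-75,70])"
E
python3 -m crank '[[20,0,0,0]]' >/dev/null; bash tt.sh
python3 -m crank '[[20,0,0,0]]' >/dev/null; bash tt.sh
python3 -m crank '[[0,0,0,0]]' >/dev/null; bash tt.sh
python3 -m crank '[[0,0,0,0]]' >/dev/null; bash tt.sh
python3 -m crank '[[-10,0,0,0]]' >/dev/null; bash tt.sh
python3 -m crank '[[-10,0,0,0]]' >/dev/null; bash tt.sh
python3 -m crank '[[0,0,0,0]]' >/dev/null; bash tt.sh
```

```text
t 6.10 tip_b [ 15.4 -76.1 120.4] tool delta [-3.8 50.7  0.9] yaw 25.0 tilt [-49.3 -19.6] F [ 1.  -0.2 -0.4] w 0.0216
t 6.18 tip_b [ 35.6 -75.3 119.2] tool delta [-24.   50.6  -0.2] yaw 25.1 tilt [-49.8 -18.8] F [ 0.5  0.5 -0.4] w 0.0217
t 6.27 tip_b [ 38.7 -73.5 118.8] tool delta [-27.1  50.2  -1.9] yaw 25.3 tilt [-49.2 -18.2] F [-0.6  0.  -1. ] w 0.0220
t 6.35 tip_b [ 38.7 -73.  118.5] tool delta [-27.1  50.   -2.4] yaw 25.3 tilt [-50.1 -18.6] F [-0.1 -0.9 -0.8] w 0.0218
t 6.43 tip_b [ 29.9 -71.9 118.6] tool delta [-18.3  49.7  -3.5] yaw 25.5 tilt [-50.  -18.6] F [ 0.  -0.1 -0.7] w 0.0214
t 6.52 tip_b [ 18.4 -71.7 119. ] tool delta [-6.7 49.4 -3.5] yaw 25.5 tilt [-50.8 -19.1] F [-0.8 -0.1 -1.2] w 0.0216
t 6.60 tip_b [ 15.5 -72.1 119.3] tool delta [-3.8 49.6 -3.2] yaw 25.4 tilt [-51.9 -19.1] F [ 0.2 -1.7 -0.9] w 0.0217
```

```bash
python3 -m crank '[[-1,25,-3,0],[-1,25,0,0],[0,5,0,0]]' >/dev/null; bash tt.sh
python3 -m crank '[[0,0,0,0],[0,0,0,0]]' >/dev/null; bash tt.sh
python3 -m crank '[[0,0,0,0],[0,0,0,0]]' >/dev/null; bash tt.sh
```

```text
t 6.85 tip_b [  9.6 -76.2  67. ] tool delta [-0.7 -3.   1.2] yaw 25.3 tilt [-44.9 -17.3] F [-0.6  1.2 -0.9] w 0.0218
t 7.02 tip_b [  7.6 -76.2  67.1] tool delta [ 1.2 -2.9  1.2] yaw 25.2 tilt [-46.8 -17.2] F [-0.3  0.  -0.9] w 0.0213
t 7.18 tip_b [  8.3 -76.8  69.2] tool delta [ 0.6 -0.8  1.9] yaw 25.1 tilt [-44.7 -16.9] F [ 0.2 -0.2 -0.7] w 0.0217
```

```bash
python3 -m crank '[[0,1,0,0],[0,1,0,0],[0,1,0,0],[0,1,0,0],[0,1,0,0]]' >/dev/null; bash tt.sh
python3 -m crank '[[0,1,0,0],[0,1,0,0],[0,1,0,0],[0,1,0,0],[0,1,0,0]]' >/dev/null; bash tt.sh
python3 -m crank '[[0,1,0,0],[0,1,0,0],[0,1,0,0],[0,1,0,0],[0,1,0,0]]' >/dev/null; bash tt.sh
```

```text
t 7.60 tip_b [ 10.6 -77.6  66.7] tool delta [-1.7 -3.3  2.6] yaw 25.2 tilt [-39.6 -16.4] F [ 0.8 -0.  -1.2] w 0.0215
t 8.02 tip_b [ 10.2 -77.4  60.8] tool delta [-1.6 -9.1  2.5] yaw 25.2 tilt [-40.2 -16.6] F [-0.2 -1.  -1.6] w 0.0211
t 8.43 tip_b [  9.8 -77.4  55.1] tool delta [ -1.5 -14.8   2.4] yaw 25.2 tilt [-40.6 -16.6] F [-0.2  0.7 -1.3] w 0.0215
```

```bash
python3 -m crank '[[0,8,2,0],[0,8,1,0],[0,7,0,0.3],[0,4,0,0]]' >/dev/null; bash tt.sh
python3 - <<'E'
from h import *
ims={n:get_image(n) for n in ["scene","top","wrist"]}
for n in ims: save(ims[n],n+"4")
save(cv2.resize(ims["scene"][180:290,240:370],None,fx=5,fy=5,interpolation=cv2.INTER_CUBIC),"c4")
o=observe(); p=o["position"]+o["eef_rot"]@OFF/1000
c=get_calibration("scene"); q=proj(c,p); print(q,(q-[240,180])*5)
E
bash tt.sh
```

```text
t 8.77 tip_b [  9.  -74.   26.1] tool delta [ -1.9 -43.9  -0.9] yaw 24.9 tilt [-39.3 -16.4] F [-0.2  0.3 -1.1] w 0.0217
[271.33225966 248.90594701] [156.66129829 344.52973504]
t 8.92 tip_b [  9.1 -74.3  26.8] tool delta [ -1.9 -43.2  -0.6] yaw 24.9 tilt [-39.3 -16.5] F [-0.1  0.4 -0.4] w 0.0217
```

View pics/c4.png

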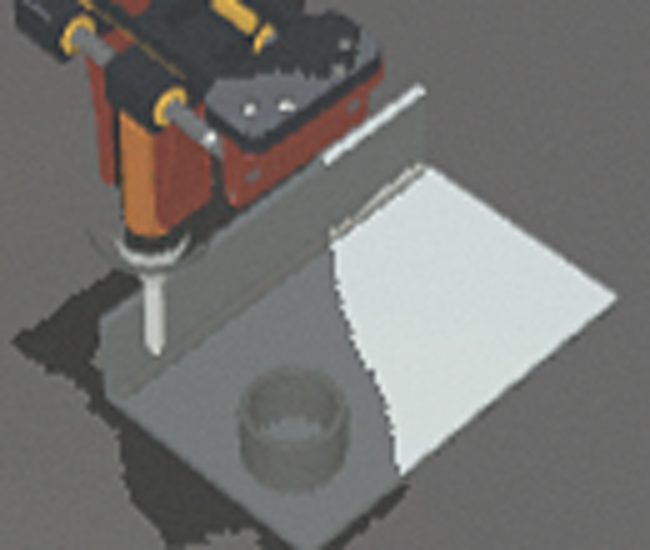

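View pics/wrist4.png

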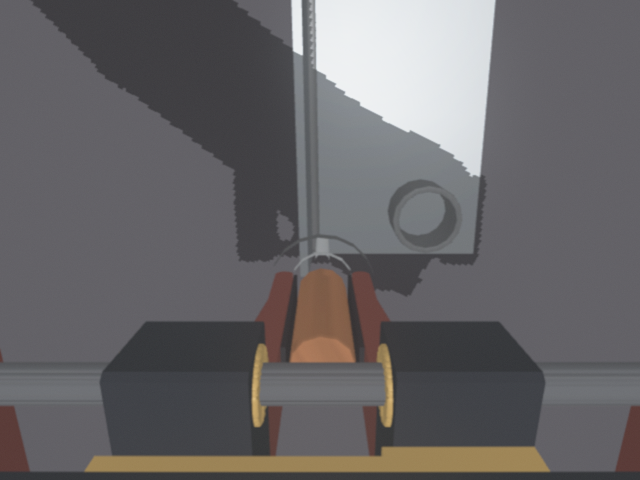

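Run:
```python
from h import *
im=cv2.imread("pics/wrist4.png")
cv2.imwrite("pics/c5.png",cv2.resize(im[190:290,270:370],None,fx=6,fy=6,interpolation=cv2.INTER_CUBIC))
im=cv2.imread("pics/top4.png")
cv2.imwrite("pics/c6.png",cv2.resize(im[225:335,230:370],None,fx=5,fy=5,interpolation=cv2.INTER_CUBIC))
c=get_calibration("wrist"); o=observe()
for d in [98.6,101,104]:
    for dz in (0,4):
        q=proj(c,o["position"]+o["eef_rot"]@[0,d/1000,dz/1000]); print(d,dz,q,(q-[270,190])*6)
T=get_calibration("top"); q=proj(T,o["position"]+o["eef_rot"]@OFF/1000); print((q-[230,225])*5)
for n,c,o2,k in [("w",c,[270,190],6),("top",T,[230,225],5),("scene",get_calibration("scene"),[240,180],5)]:
    for b in ([5,-95,5],[0,-95,50],[53,-63,35],[97,-63,35],[75,-63,35]):
        q=proj(c,BO+BR@np.array(b)/1000);print(n,b,q.round(1),((q-o2)*k).round())
```

```text
98.6 0 [322.92577731 232.85080176] [317.55466385 257.10481054]
98.6 4 [322.92677854 227.00461729] [317.56067127 222.02770374]
101 0 [322.91923338 231.87385224] [317.51540031 251.24311342]
101 4 [322.92019972 226.07372375] [317.52119832 216.44234251]
104 0 [322.91120846 230.67580783] [317.46725074 244.05484697]
104 4 [322.91213262 224.93224629] [317.4727957  209.59347776]
[556.93541463 299.13843735]
w [5, -95, 5] [318.9 252.2] [293. 373.]
w [0, -95, 50] [307.2 275. ] [223. 510.]
w [53, -63, 35] [391.8 218.9] [731. 173.]
w [97, -63, 35] [462.7 218.6] [1156.  171.]
w [75, -63, 35] [427.1 218.7] [943. 172.]
top [5, -95, 5] [350.8 282.9] [604. 289.]
top [0, -95, 50] [353.3 283.6] [616. 293.]
top [53, -63, 35] [326.8 267.5] [484. 213.]
top [97, -63, 35] [317.1 248.1] [436. 116.]
top [75, -63, 35] [321.9 257.8] [460. 164.]
scene [5, -95, 5] [263.3 260. ] [116. 400.]
scene [0, -95, 50] [260.3 244.7] [102. 323.]
scene [53, -63, 35] [290.  254.7] [250. 374.]
scene [97, -63, 35] [305.4 266.5] [327. 433.]
scene [75, -63, 35] [297.6 260.6] [288. 403.]
```

View pics/c5.png

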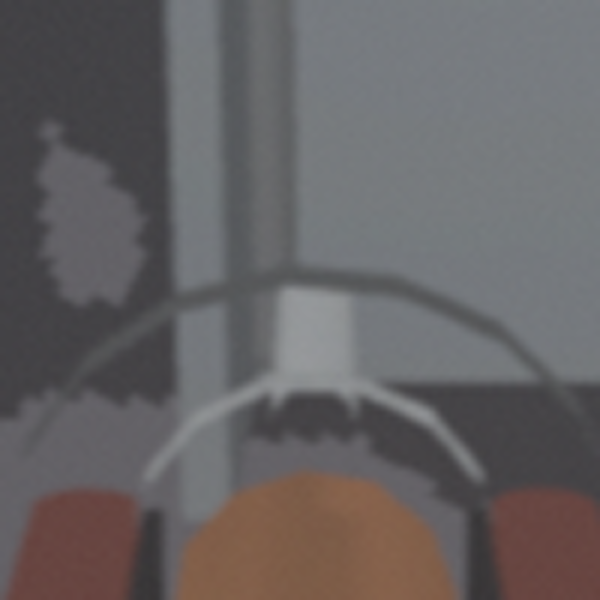

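View pics/c6.png

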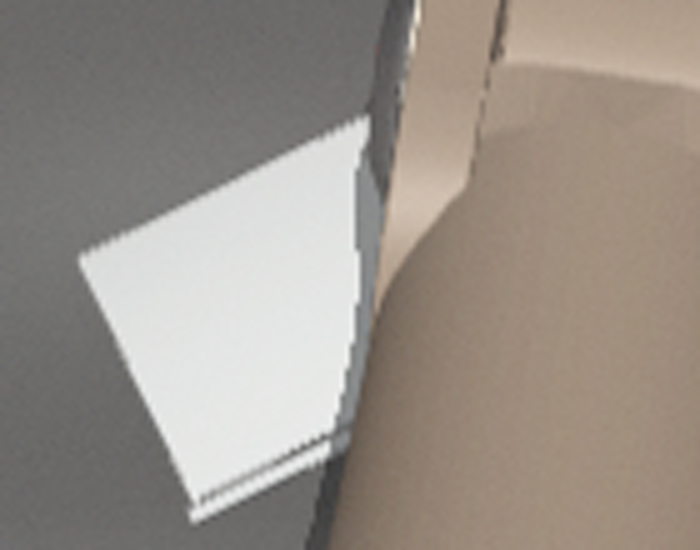

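Run:
```python
from h import *
c=get_calibration("wrist"); S=get_calibration("scene")
for v in (285,295,305):
  for z in (.0268,.022):
    p=at(c,270+316/6,190+v/6,z); print("wrist",v,z,(BR.T@(p-BO)*1000).round(1))
o=observe()
for d in [-52,-19,0,12,60,98.6]:
    q=proj(S,o["position"]+o["eef_rot"]@[0,d/1000,0]); q2=proj(c,o["position"]+o["eef_rot"]@[0,d/1000,0]);print(d,((q-[240,180])*5).round(),((q2-[270,190])*6).round())
for r,d in [(.025,12),(.025,18),(.015,18),(.004,98.6),(.011,12)]:
    Q=np.array([(proj(c,o["position"]+o["eef_rot"]@[r*np.cos(a),d/1000,r*np.sin(a)])-[270,190])*6 for a in np.linspace(0,6.28,60)])
    print(r,d,Q.min(0).round(),Q.max(0).round())
```

```text
wrist 285 0.0268 [  8.9 -77.5  26.8]
wrist 285 0.022 [  8.7 -78.9  22. ]
wrist 295 0.0268 [  8.9 -78.7  26.8]
wrist 295 0.022 [  8.7 -80.1  22. ]
wrist 305 0.0268 [  8.9 -79.8  26.8]
wrist 305 0.022 [  8.6 -81.3  22. ]
-52 [149.  95.] [ 323. 1061.]
-19 [151. 154.] [321. 757.]
0 [152. 187.] [320. 632.]
12 [153. 207.] [320. 566.]
60 [155. 285.] [318. 367.]
98.6 [157. 345.] [318. 257.]
0.025 12 [ -9. 250.] [648. 860.]
0.025 18 [  1. 228.] [638. 823.]
0.015 18 [128. 354.] [511. 710.]
0.004 98.6 [281. 222.] [354. 292.]
0.011 12 [175. 430.] [464. 698.]
```

```bash
cat >> h.py <<'E'
OFF=np.array([0,100.5,-4.])
E
sed -i 's/70\]/13]/; s/\[9,/[9.5,/' tt.sh; bash tt.sh
python3 -m crank '[[0,3,1.5,0],[0,3,1,0],[0,3,0,0]]' >/dev/null; bash tt.sh
```

```text
t 8.92 tip_b [  9.  -78.3  24.9] tool delta [ 1.  11.8  3.3] yaw 24.9 tilt [-39.3 -16.5] F [-0.1  0.4 -0.4] w 0.0217
t 9.17 tip_b [  9.6 -76.3  16.3] tool delta [0.  3.3 1.3] yaw 24.9 tilt [-37.1 -16.5] F [-0.2 -0.3 -0.9] w 0.0213
```

```bash
python3 -m crank '[[0,2,1,0.3],[0,1,0,0]]' >/dev/null; bash tt.sh
python3 - <<'E'
from h import *
im=get_image("scene"); w=get_image("wrist")
save(np.hstack([cv2.resize(im[220:270,250:300],None,fx=8,fy=8,interpolation=cv2.INTER_CUBIC),cv2.resize(w[200:280,285:365],(400,400),interpolation=cv2.INTER_CUBIC)]),"c7")
o=observe(); p=o["position"]+o["eef_rot"]@OFF/1000
c=get_calibration("scene"); q=proj(c,p); print((q-[250,220])*8)
c=get_calibration("wrist"); q=proj(c,p); print((q-[285,200])*5)
E
bash tt.sh
```

```text
t 9.33 tip_b [  9.4 -75.1  12.7] tool delta [ 0.1 -0.3  0.1] yaw 24.5 tilt [-37.2 -16.4] F [-0.1  0.3  0. ] w 0.0218
[171.18690227 268.13140232]
[189.70303998 188.98467841]
t 9.43 tip_b [  9.3 -75.2  12.8] tool delta [ 0.1 -0.2  0.2] yaw 24.6 tilt [-37.3 -16.5] F [ 0.1 -0.5 -2. ] w 0.0217
```

View pics/c7.png

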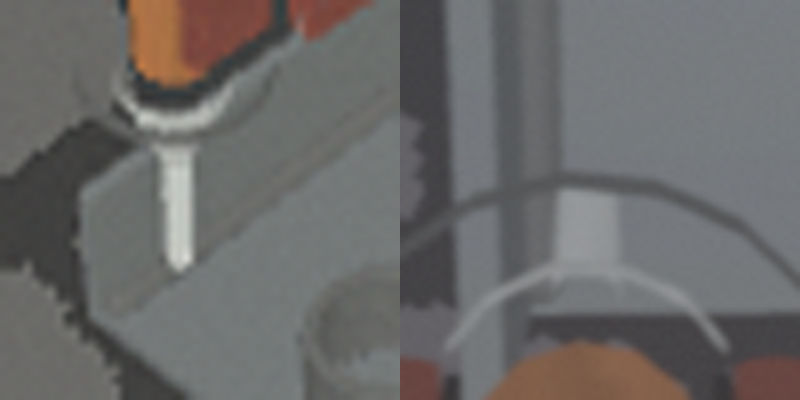

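The scene view shows the tip at the bead's lower edge near the stub end, crop (180,268) against a predicted (171,268). There is no contact, so I'm starting the pass.

```bash
sed -i 's/-75/75/' tt.sh; python3 -m crank '[[0,0,2,0],[0,0,2.5,0],[0,0,2.5,0],[0,0,2.5,0]]' >/dev/null; bash tt.sh
```

```text
t 9.77 tip_b [  9.7 -65.8  13.2] tool delta [ -3.1   0.3 140.8] yaw 24.5 tilt [-36.5 -16.8] F [-0.3 -0.6 -1.1] w 0.0216
```

```bash
python3 -m crank '[[-0.1,0,2.5,-0.4],[-0.1,0,2.5,-0.4],[0,0,2.5,-0.4],[0,0,2.5,0],[0,0,2.5,0]]' >/dev/null; bash tt.sh
```

```text
t 10.18 tip_b [ 10.  -51.4  13.5] tool delta [-1.000e-01  6.000e-01  1.264e+02] yaw 25.9 tilt [-36.  -16.5] F [ 0.2 -0.1 -0.6] w 0.0215
```

```bash
python3 -m crank '[[0,0,2.5,0],[0,0,2.5,0],[0,0,2.5,0],[0,0,2.5,0],[0,0,2.5,0]]' >/dev/null; bash tt.sh
```

```text
t 10.60 tip_b [ 10.  -37.5  13.6] tool delta [-1.000e-01  7.000e-01  1.125e+02] yaw 25.9 tilt [-36.  -16.4] F [ 0.1  0.2 -1.4] w 0.0211
```

```bash
python3 -m crank '[[-0.2,0.1,2.5,0],[-0.2,0.1,2.5,0],[-0.1,0.1,2.5,0],[0,0,2.5,0],[0,0,2.5,0]]' >/dev/null; bash tt.sh
```

```text
t 11.02 tip_b [  9.3 -23.7  13.3] tool delta [ 0.5  0.4 98.7] yaw 25.9 tilt [-36.  -16.4] F [-0.1 -0.1 -0.6] w 0.0218
```

```bash
python3 -m crank '[[0,0,2.5,0],[0,0,2.5,0],[0,0,2.5,0],[0,0,2.5,0],[0,0,2.5,0]]' >/dev/null; bash tt.sh
```

```text
t 11.43 tip_b [ 9.3 -9.8 13.3] tool delta [ 0.4  0.4 84.8] yaw 25.9 tilt [-35.9 -16.4] F [-0.1 -0.2 -1.1] w 0.0215
```

```bash
python3 - <<'E'
from h import *
im=get_image("scene")
o=observe(); p=o["position"]+o["eef_rot"]@OFF/1000
save(cv2.resize(im[190:290,250:370],None,fx=6,fy=6,interpolation=cv2.INTER_CUBIC),"c8")
c=get_calibration("scene"); q=proj(c,p); print((q-[250,190])*6)
E
bash tt.sh
```

```text
[263.06169899 278.80933637]
t 11.48 tip_b [ 9.3 -9.1 13.2] tool delta [ 0.5  0.3 84.1] yaw 25.9 tilt [-36.2 -16.1] F [-0.5  0.8 -1. ] w 0.0218
```

View pics/c8.png

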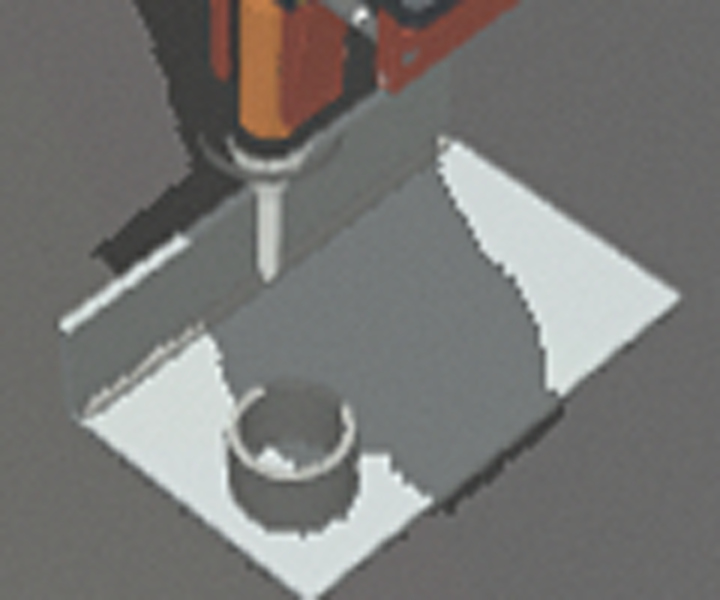

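The tip shows at crop (268,280) against a predicted (263,279), right at the bead's edge, and the bracket hasn't moved. Continuing the pass.

```bash
python3 -m crank '[[0,0,2.5,0],[0,0,2.5,0],[0,0,2.5,0],[0,0,2.5,0],[0,0,2.5,0]]' >/dev/null; bash tt.sh
```

```text
t 11.90 tip_b [ 9.3  4.2 13.3] tool delta [ 0.5  0.4 70.8] yaw 25.9 tilt [-36.  -16.3] F [-0.4  0.1 -1. ] w 0.0219
```

```bash
python3 -m crank '[[0,0,2.5,0],[0,0,2.5,0],[0,0,2.5,0],[0,0,2.5,0],[0,0,2.5,0]]' >/dev/null; bash tt.sh
```

```text
t 12.32 tip_b [ 9.2 18.1 13.4] tool delta [ 0.5  0.4 56.9] yaw 25.9 tilt [-36.  -16.3] F [ 1.   0.2 -1.6] w 0.0213
```

```bash
python3 -m crank '[[0,0,2.5,0],[0,0,2.5,0],[0,0,2.5,0],[0,0,2.5,0],[0,0,2.5,0]]' >/dev/null; bash tt.sh
```

```text
t 12.73 tip_b [ 9.2 32.  13.4] tool delta [ 0.4  0.4 43. ] yaw 25.9 tilt [-35.9 -16.2] F [ 0.3  0.4 -1.6] w 0.0216
```

```bash
python3 -m crank '[[0,0,2.5,0],[0,0,2.5,0],[0,0,2.5,0],[0,0,2.5,0],[0,0,2.5,0]]' >/dev/null; bash tt.sh
```

```text
t 13.15 tip_b [ 9.2 45.9 13.4] tool delta [ 0.4  0.4 29.1] yaw 25.9 tilt [-35.9 -16.2] F [-0.1  0.3 -1.3] w 0.0217
```

```bash
python3 -m crank '[[0,0,2.5,0],[0,0,2.5,0],[0,0,2.5,0],[0,0,2.5,0],[0,0,2.5,0]]' >/dev/null; bash tt.sh
```

```text
t 13.57 tip_b [ 9.1 59.8 13.5] tool delta [ 0.4  0.5 15.2] yaw 25.9 tilt [-35.9 -16.3] F [-0.4  0.2 -0.6] w 0.0218
```

```bash
python3 -m crank '[[0,0,2.5,0],[0,0,2.5,0],[0,0,2.5,0],[0,0,2.5,0],[0,0,2,0]]' >/dev/null; bash tt.sh
```

```text
t 13.98 tip_b [ 9.1 73.2 13.5] tool delta [0.4 0.5 1.8] yaw 25.9 tilt [-35.8 -16.2] F [-0.3  0.  -0.3] w 0.0217
```

```bash
python3 -m crank '[[0,0,1.5,0],[0,0,0.5,0],[0,0,0,0]]' >/dev/null; bash tt.sh
python3 - <<'E'
from h import *
im=get_image("scene"); w=get_image("wrist")
o=observe(); p=o["position"]+o["eef_rot"]@OFF/1000
save(np.hstack([cv2.resize(im[190:290,270:370],(400,400),interpolation=cv2.INTER_CUBIC),cv2.resize(w[200:280,285:365],(400,400),interpolation=cv2.INTER_CUBIC)]),"c9")
c=get_calibration("scene"); q=proj(c,p); print((q-[270,190])*4)
E
bash tt.sh
```

```text
t 14.23 tip_b [ 9.2 76.1 13.5] tool delta [ 0.4  0.5 -1.1] yaw 25.9 tilt [-35.9 -16.1] F [-0.9  0.4 -2. ] w 0.0220
[204.20483389 103.19508204]
t 14.33 tip_b [ 9.2 75.9 13.5] tool delta [ 0.4  0.5 -0.9] yaw 25.9 tilt [-35.9 -16.2] F [-0.2 -0.9 -1. ] w 0.0217
```

View pics/c9.png

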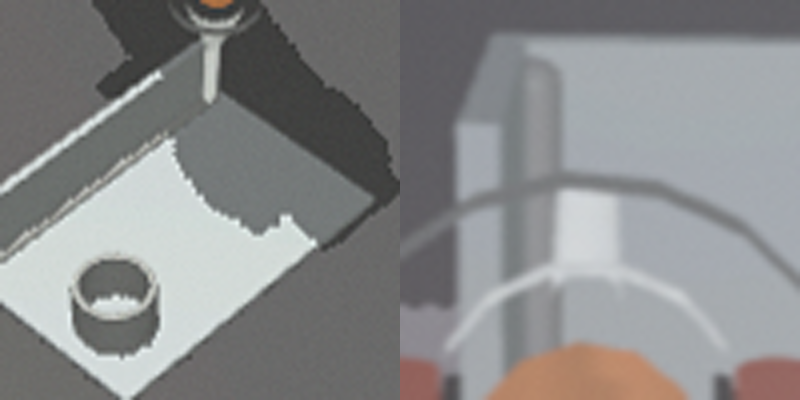

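```bash
python3 -m crank '[[0,-6,0,0],[0,-20,0,0],[0,-30,0,0],[0,-35,0,0],[0,-30,0,0]]' >/dev/null; bash tt.sh
python3 -c "
from h import *
go([.4652,.3465,.245])"
```

```text
t 14.75 tip_b [  7.9  75.5 133.9] tool delta [  8.1 120.6  -0.6] yaw 25.8 tilt [-48.6 -22.4] F [ 0.4  0.8 -1.1] w 0.0216
t 14.75 tcp [0.4838 0.0943 0.2343] yaw 25.8 turn_needed 0.1 tilt [ -48.6  -22.4 -998.6] F [ 0.4  0.8 -1.1] w 0.0216 q7 0.24
tool delta mm [ 92.4 -15.5 235.2] bracket frame tcp [ 13.3  79.4 234.3]
```

```bash
python3 -m crank '[[8,-5,15,0],[12,-2,30,0],[14,-1,36,0],[14,-1,36,0],[14,-1,36,0]]' >/dev/null
cat > ts.sh <<'E'
python3 -c "
from h import *
b=BR.T@(np.array([.4652,.3465,.12])-BO)*1000
print(b.round(1)); tip(b)"
E
bash ts.sh
```

```text
[105.9 314.7 120. ]
t 15.17 tip_b [ 76.4 220.2 154.1] tool delta [28.9 32.9 95.1] yaw 24.6 tilt [-32.1 -17. ] F [ 1.  -0.  -1.3] w 0.0216
```

```bash
python3 -m crank '[[9,2,30,-0.5],[8,4,25,-0.3],[5,5,18,0],[3,3,8,0],[0,0,0,0]]' >/dev/null;bash ts.sh
```

```text
[105.9 314.7 120. ]
t 15.58 tip_b [104.8 314.8 140.7] tool delta [ 1.8 20.7 -0.1] yaw 26.0 tilt [-30.9 -13. ] F [-0.3 -0.1 -0.7] w 0.0216
```

```bash
python3 -m crank '[[1,4,0,0],[0,2,0,0],[0,0,0,0]]' >/dev/null;bash ts.sh
python3 - <<'E'
from h import *
im=get_image("scene"); w=get_image("wrist"); o=observe(); t=get_image("top")
save(np.hstack([cv2.resize(im[90:210,390:470],(400,600),interpolation=cv2.INTER_CUBIC),cv2.resize(w[160:280,283:363],(400,600),interpolation=cv2.INTER_CUBIC)]),"c10")
c=get_calibration("scene"); W=get_calibration("wrist")
for of in (OFF,[0,98.6,0],[0,100.5,-4]):
  p=o["position"]+o["eef_rot"]@np.array(of)/1000; print("tip",(proj(c,p)-[390,90])*5,(proj(W,p)-[283,160])*5)
m=[.4652,.3465,.1]; print("mouth",(proj(c,m)-[390,90])*5,(proj(W,m)-[283,160])*5)
E
bash ts.sh
```

```text
[105.9 314.7 120. ]
t 15.83 tip_b [105.3 311.  134.7] tool delta [ 1.1 14.7  3.7] yaw 25.8 tilt [-30.4 -14.8] F [ 0.3 -0.4 -1. ] w 0.0218
tip [194.08006638 267.22483692] [199.07382334 392.17516842]
tip [200.41892373 259.6055931 ] [199.11376189 367.27799076]
tip [194.08006638 267.22483692] [199.07382334 392.17516842]
mouth [187.7630217  325.60746159] [209.11401345 301.13337059]
[105.9 314.7 120. ]
t 15.98 tip_b [105.7 311.3 135.2] tool delta [ 0.8 15.2  3.4] yaw 25.8 tilt [-29.9 -14. ] F [ 0.6 -0.6 -1.2] w 0.0216
```

View pics/c10.png

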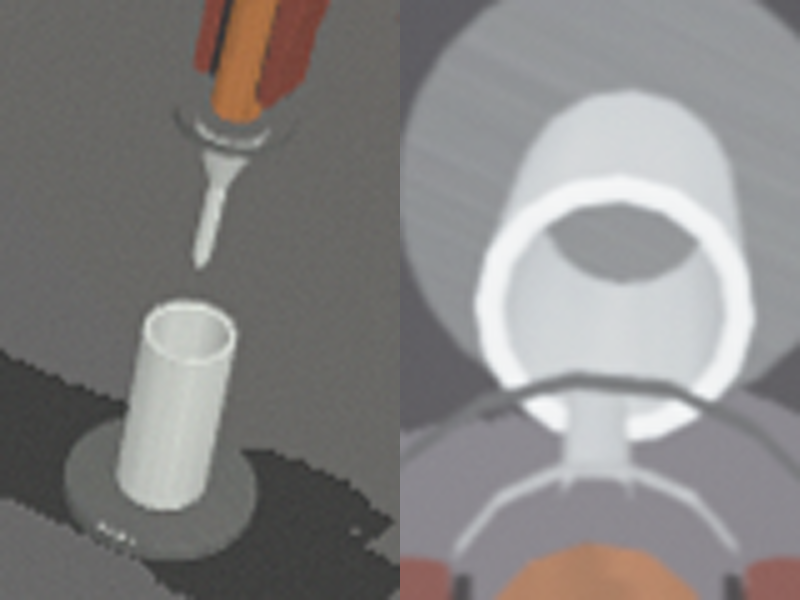

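The wrist view shows the mouth centred at crop (213,307), about 1 mm from my estimate. The tip is over the near rim, so I'll centre it and descend along the tool axis.

```bash
python3 -m crank '[[2.5,6,1,0],[0,10,0,0],[0,6,0,0]]' >/dev/null;bash ts.sh
python3 - <<'E'
from h import *
im=get_image("scene"); w=get_image("wrist"); 
save(np.hstack([cv2.resize(im[90:210,390:470],(400,600),interpolation=cv2.INTER_CUBIC),cv2.resize(w[160:280,283:363],(400,600),interpolation=cv2.INTER_CUBIC)]),"c11")
go([.4663,.3482,.1215])
E
bash ts.sh
```

```text
[105.9 314.7 120. ]
t 16.23 tip_b [109.1 311.  113.6] tool delta [-3.3 -6.3  3.7] yaw 25.7 tilt [-27.  -11.3] F [-0.6  0.3 -2. ] w 0.0219
t 16.33 tcp [0.4701 0.3491 0.2137] yaw 25.7 turn_needed -0.0 tilt [ -28.3  -12.6 -999.5] F [-0.4 -0.2 -1.3] w 0.0215 q7 -0.17
tool delta mm [-0.9 92.3  0.8] bracket frame tcp [111.5 314.9 213.7]
[105.9 314.7 120. ]
t 16.33 tip_b [108.4 311.  113.2] tool delta [-2.6 -6.7  3.7] yaw 25.7 tilt [-28.3 -12.6] F [-0.4 -0.2 -1.3] w 0.0215
```

View pics/c11.png

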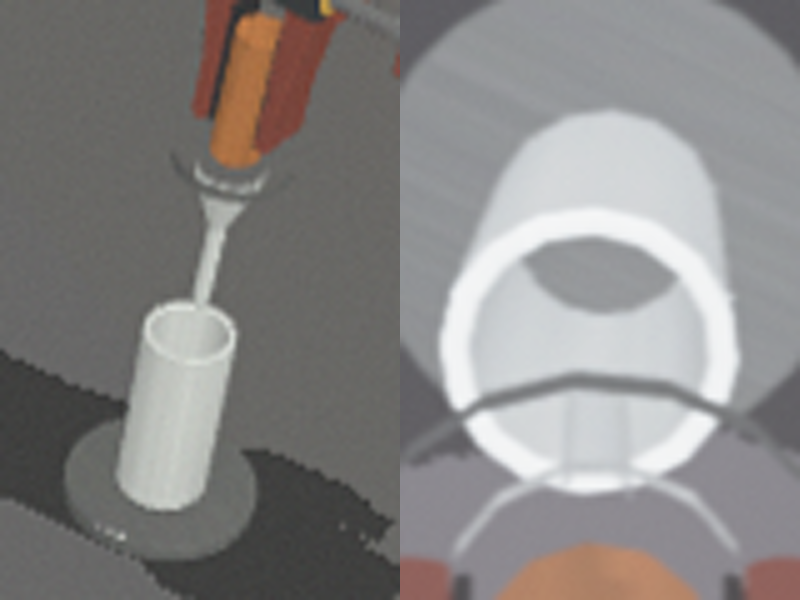

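```bash
python3 -m crank '[[-0.5,12,0.8,0],[0,15,0,0],[0,15,0,0],[0,15,0,0],[0,8,0,0]]' >/dev/null;bash ts.sh
python3 -c "
from h import *
go([.4663,.3482,.1215])"
```

```text
[105.9 314.7 120. ]
t 16.75 tip_b [107.7 312.4  47.6] tool delta [ -3.7 -72.3   2.4] yaw 25.7 tilt [-25.4  -9.8] F [ 0.2 -1.6 -1.4] w 0.0214
t 16.75 tcp [0.4686 0.3498 0.148 ] yaw 25.71 turn_needed 0.01 tilt [ -25.4   -9.8 -999.6] F [ 0.2 -1.6 -1.4] w 0.0214 q7 -0.15
tool delta mm [-2.  26.6 -0.5] bracket frame tcp [110.4 316.2 148. ]
```

```bash
python3 -m crank '[[-1.5,8,0,0],[0,8,0,0],[0,3,0,0]]' >/dev/null
python3 -c "
from h import *
go([.4663,.3482,.1215])"
```

```text
t 17.0 tcp [0.4661 0.3488 0.1269] yaw 25.72 turn_needed 0.02 tilt [ -26.5  -10.9 -999.6] F [-0.1 -0.4 -2. ] w 0.0215 q7 -0.15
tool delta mm [ 0.1  5.4 -0.6] bracket frame tcp [107.8 316.3 126.9]
```

```bash
for i in 1; do python3 -m crank '[[0,2,0,0],[0,1.5,0,0]]' | tail -2
python3 -c "
from h import *
go([.4663,.3482,.1215])"; done
python3 - <<'E'
from h import *
im=get_image("scene"); w=get_image("wrist"); 
save(np.hstack([cv2.resize(im[90:210,390:470],(400,600),interpolation=cv2.INTER_CUBIC),cv2.resize(w[160:280,283:363],(400,600),interpolation=cv2.INTER_CUBIC)]),"c12")
go([.4663,.3482,.1215])
E
```

```text
contact_force: [0.6, -0.1, 0.0]
grip_width: 0.0216
t 17.17 tcp [0.4661 0.3488 0.1231] yaw 25.72 turn_needed 0.02 tilt [ -26.5  -11.  -999.6] F [ 0.6 -0.1  0. ] w 0.0216 q7 -0.15
tool delta mm [-0.1  1.6 -0.6] bracket frame tcp [107.8 316.3 123.1]
t 17.27 tcp [0.4661 0.3488 0.1232] yaw 25.72 turn_needed 0.02 tilt [ -26.5  -10.9 -999.6] F [ 0.   0.2 -0.5] w 0.0215 q7 -0.15
tool delta mm [-0.1  1.7 -0.6] bracket frame tcp [107.8 316.4 123.2]
```

View pics/c12.png

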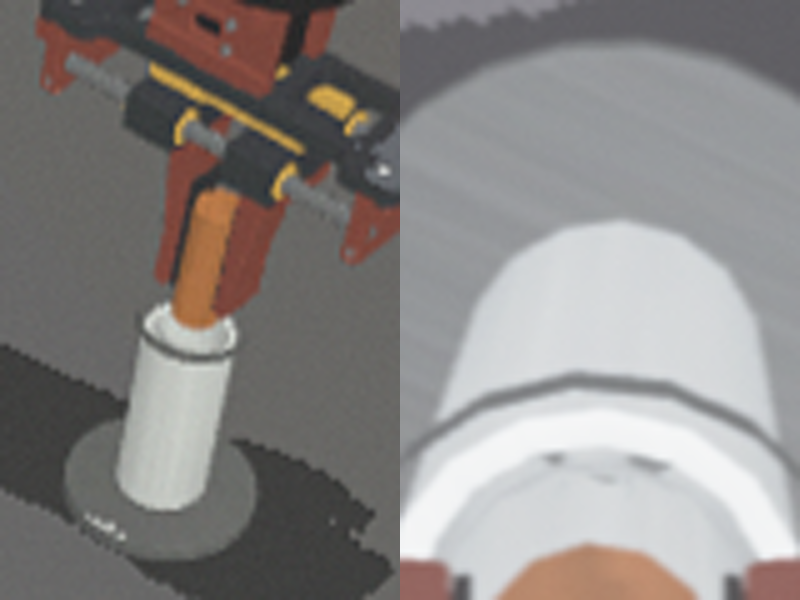

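Inserted: the collar's arc lies at the rim in both views. I'll nudge it down until it makes light contact.

```bash
python3 -m crank '[[0,1.5,0,0],[0,1,0,0]]' | tail -2
python3 -c "
from h import *
go([.4663,.3482,.1215])"
```

```text
contact_force: [0.1, -0.7, -1.7]
grip_width: 0.0215
t 17.43 tcp [0.4667 0.3492 0.1216] yaw 25.72 turn_needed 0.02 tilt [ -25.1   -9.6 -999.6] F [ 0.1 -0.7 -1.7] w 0.0215 q7 -0.14
tool delta mm [-0.8  0.1 -0.7] bracket frame tcp [108.5 316.5 121.6]
```

```bash
python3 -m crank '[[0,1,0,0],[0,0.5,0,0]]' | tail -2
python3 -c "
from h import *
go([.4663,.3482,.1205])"
python3 -m crank '[[0,0,0,0],[0,0,0,0],[0,0,0,0]]' 0.5 | tail -2
python3 -c "
from h import *
go([.4663,.3482,.1205])
im=get_image('scene'); w=get_image('wrist')
save(np.hstack([cv2.resize(im[90:210,390:470],(400,600),interpolation=cv2.INTER_CUBIC),cv2.resize(w[160:360,253:387],(400,600),interpolation=cv2.INTER_CUBIC)]),'c13')"
```

```text
contact_force: [-1.9, -0.3, 2.5]
grip_width: 0.0218
t 17.6 tcp [0.467  0.3494 0.1206] yaw 25.72 turn_needed 0.02 tilt [ -24.4   -8.9 -999.7] F [-1.9 -0.3  2.5] w 0.0218 q7 -0.14
tool delta mm [-1.1  0.1 -0.8] bracket frame tcp [108.8 316.5 120.6]
contact_force: [-0.0, 1.1, 0.2]
grip_width: 0.0385
t 17.85 tcp [0.4673 0.3497 0.1211] yaw 25.72 turn_needed 0.02 tilt [ -23.6   -8.1 -999.7] F [-0.   1.1  0.2] w 0.0385 q7 -0.14
tool delta mm [-1.5  0.7 -0.9] bracket frame tcp [109.2 316.7 121.1]
```

View pics/c13.png

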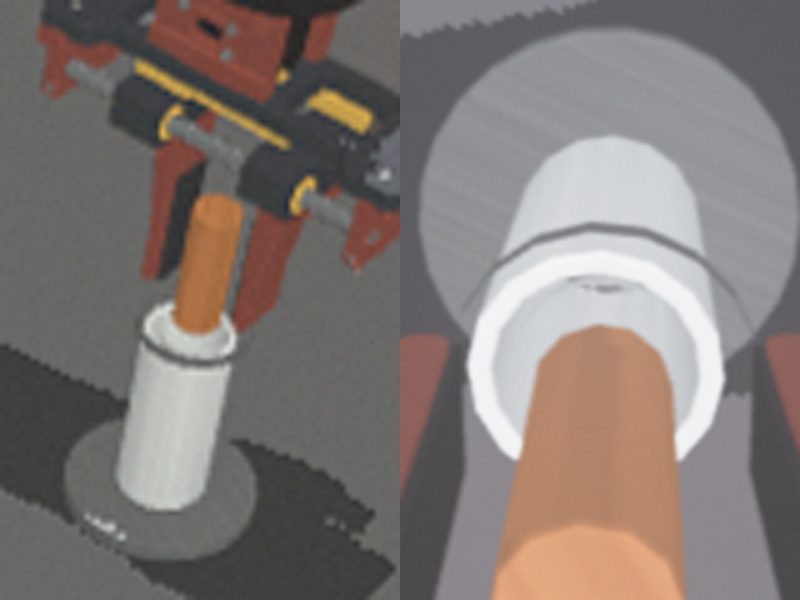

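The stylus is released and standing centred in the pipe. I'll open fully and then withdraw straight up.

```bash
python3 -m crank '[[-1,0,0,0],[0,0,0,0],[0,0,0,0],[0,0,0,0],[0,-2,0,0]]' 1 | tail -2
python3 -m crank '[[0,-8,0,0],[0,-20,0,0],[0,-30,0,0],[0,-30,0,0],[0,-25,0,0]]' | tail -2
python3 -m crank '[[0,-15,0,0],[0,-5,-25,0],[0,0,-30,0],[0,0,-20,0],[0,0,0,0]]' | tail -2
python3 - <<'E'
from h import *
go([.466,.347,.25])
s=get_image('scene');t=get_image('top');w=get_image('wrist'); save(s,"scene9");save(t,"top9");save(w,"wrist9")
save(np.hstack([cv2.resize(s[110:210,380:460],(400,500),interpolation=cv2.INTER_CUBIC),cv2.resize(t[295:360,105:170],(400,500),interpolation=cv2.INTER_CUBIC)]),"c14")
a=cv2.imread("pics/scene0.png").astype(int)[:,:,::-1]
for n,(y0,y1,x0,x1) in dict(bracket=(195,290,255,370),short=(260,330,95,165),cup=(315,370,205,270),ring=(280,325,390,440)).items():
    d=np.abs(s[y0:y1,x0:x1].astype(int)-a[y0:y1,x0:x1]).max(2); print(n,(d>40).sum())
E
```

```text
contact_force: [0.3, 0.1, -0.0]
grip_width: 0.0734
contact_force: [0.6, -0.9, 0.1]
grip_width: 0.0877
contact_force: [0.1, -0.5, 0.8]
grip_width: 0.088
t 19.2 tcp [0.5027 0.2819 0.2693] yaw 25.96 turn_needed 0.26 tilt [ -20.5   -6.2 -999.8] F [ 0.1 -0.5  0.8] w 0.088 q7 -0.05
tool delta mm [-4.1 19.6 74.5] bracket frame tcp [111.7 240.3 269.3]
bracket 15
short 0
cup 0
ring 0
```

View pics/c14.png

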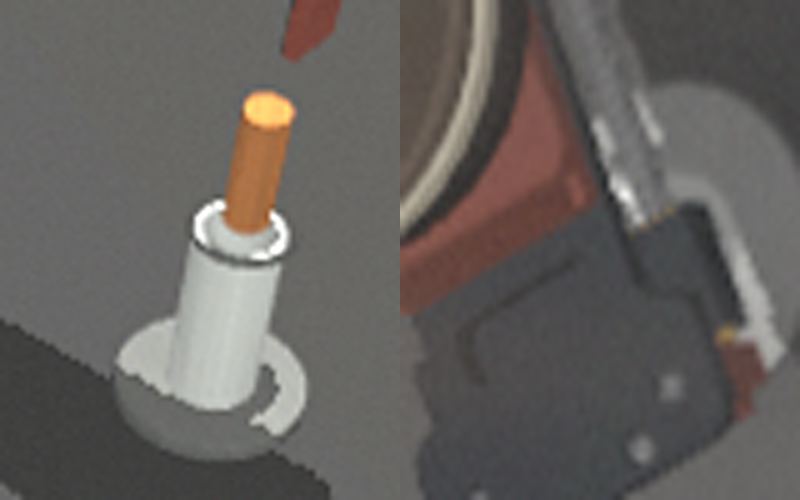

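View pics/scene9.png

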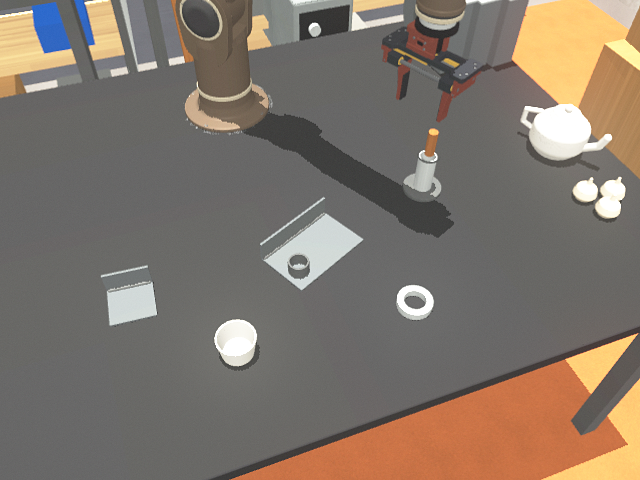

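Run:
```python
from h import *
a=cv2.imread("pics/scene0.png").astype(np.float32);b=cv2.imread("pics/scene9.png").astype(np.float32)
def sh(y0,y1,x0,x1): return cv2.phaseCorrelate(cv2.cvtColor(a[y0:y1,x0:x1]/255,7-1),cv2.cvtColor(b[y0:y1,x0:x1]/255,6),cv2.createHanningWindow((x1-x0,y1-y0),cv2.CV_32F))
print("bracket",sh(195,290,255,370)); 
d=np.abs(a-b).max(2)>40; print(np.argwhere(d[195:290,255:370])[:15].tolist())
for n,m in (("before",a),("after",b)):
    o=(m[:,:,2]>m[:,:,0]*2)&(m[:,:,2]>100); o[:120]=0;o[165:]=0;o[:,:415]=0;o[:,445:]=0
    p=np.argwhere(o); print(n,len(p),p.min(0),p.max(0),p.mean(0).round(2))
```

```text
bracket ((0.01658440648984083, -0.024428435214787214), 0.9974448616305988)
[[0, 108], [0, 109], [0, 110], [0, 112], [0, 114], [1, 110], [1, 111], [1, 112], [1, 113], [2, 111], [2, 112], [2, 113], [3, 113], [3, 114], [4, 114]]
before 259 [128 424] [155 437] [141.47 430.44]
after 254 [120 425] [155 439] [141.54 431.23]
```

Run:
```python
from h import *
for n in ("scene0","scene9"):
    m=cv2.imread(f"pics/{n}.png").astype(float)
    for r in (132,138,144,150,154):
        o=(m[r,415:445,2]>m[r,415:445,0]*1.8)&(m[r,415:445,2]>90); x=np.flatnonzero(o)+415; print(n,r,x.min(),x.max())
a,b=[cv2.resize(cv2.imread(f"pics/{n}.png")[120:200,395:455],None,fx=6,fy=6,interpolation=cv2.INTER_CUBIC) for n in ("scene0","scene9")]
cv2.imwrite("pics/c15.png",np.hstack([a,b]))
```

```text
scene0 132 427 437
scene0 138 427 436
scene0 144 425 434
scene0 150 424 433
scene0 154 425 432
scene9 132 428 438
scene9 138 427 437
scene9 144 426 435
scene9 150 425 434
scene9 154 425 433
```

View pics/c15.png

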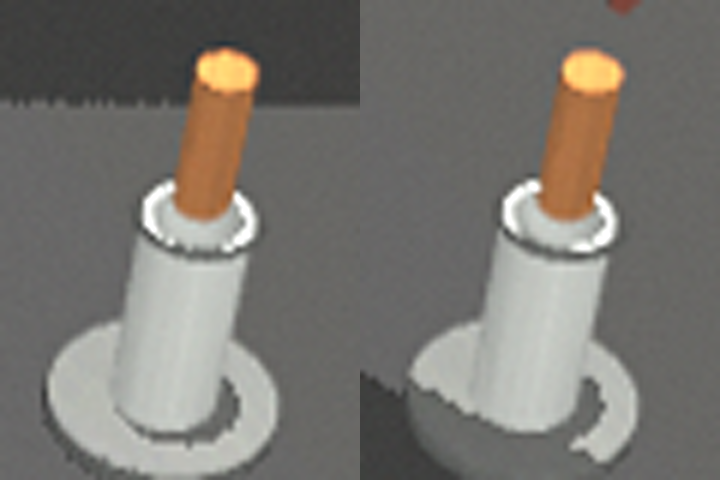

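The stylus has shifted about 1 px uniformly, which is roughly 2 mm and within the cone's play. It stands parallel to its original pose and at the same height, so it is seated.

```bash
python3 -c "
from h import *
print(job_done(), observe()['time_s'])"
```

```text
the job is handed in; nothing more can be done
the job is handed in; nothing more can be done
```

The weld was traced in one pass, and the stylus is back in its stand, tip down, seated and released. I handed the job in at about 19 s of robot time, against the 58 s limit.

- **Trace:** The tip came down at the stub's end and ran about 151 mm along the seam at about 3.3 cm/s. By the arm's pose it stayed 9–10 mm out from the wall and 13–13.5 mm above the bench, and it lifted only at the far end. I saw no contact force in the readings taken between moves.
- **Last checks:** In before-and-after scene images the long bracket moved less than 0.05 px. The short bracket, cup and ring images did not change. The stylus stands upright at its original height, about 1 px (roughly 2 mm) sideways, which is within the cone's play. The gripper is open and well clear.

**What disagreed:**
- **Tilt:** The tool drifted 2–3° off vertical, and that cannot be corrected with these moves. The stylus was about 2.3° off upright during the pass.
- **Tip position:** The wrist and scene views disagreed on the tip by a few mm along the seam. The pass's two ends therefore carry that uncertainty.

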